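Snap the red terminal cap onto the fuse box stud and keep it pressed

ROBOT

A 7-joint arm with a two-finger parallel gripper is mounted at the origin on the work surface. World frame = base frame: x ahead of the robot, y to its left, z up, the work surface at z = 0. Lengths are in mm, angles in rad, forces in N, time in s.
With the tool pointing down it reaches from about 400 to 900 mm from the base axis. Payload 5.5 kg.
Tool frame: the origin (TCP) lies between the finger pads, 19 mm behind the fingertips; this is the grasp point; z points along the fingers, y is the line along which they close (so a half turn about z gives the same grasp; the last joint's range is limited). The gripper opens to 85 mm and grips with 20 to 120 N. Pads are 22 mm wide; open, the fingers measure 114 mm over their backs; the gripper's body (76 mm by 85 mm) begins 54 mm behind the grasp point. The pads swing forward as they close: fully open they stand 13 mm farther back than shut.
Start: joints at [-1.085, 0.501, -0.427, 1.55, 0.221, 1.138, -0.21], TCP at [143.587, 633.942, 250.01] pointing down, gripper open.
Joint ranges: [-2.88, 2.88], [-0.31, 2.03], [-1.54, 1.56], [0.2, 2.42], [-1.41, 4.55], [0.19, 2.02], [-2.57, 2.57]. Speed limits (rad/s): [2.57, 2.57, 3.14, 3.14, 3.14, 3.14, 3.14].

INTERFACE

Orientations are given as a 3x3 rotation matrix whose columns are the frame's x, y, z axes.
In Python, from workcell import ctrl, eyes, telemetry gives the robot as it stands (ctrl), with the cameras (eyes) and the readings (telemetry).
- The arm moves only by the tool nudge_tcp, called after ">>>" as name(argument=value, ...) on one line, values as JSON. Schema: {"type":"object","properties":{"segments":{"type":"object","properties":{"sx":{"type":"array","items":{"type":"number"},"minItems":1,"maxItems":8},"sy":{"type":"array","items":{"type":"number"},"minItems":1,"maxItems":8},"sz":{"type":"array","items":{"type":"number"},"minItems":1,"maxItems":8},"drx":{"type":"array","items":{"type":"number"},"minItems":1,"maxItems":8},"dry":{"type":"array","items":{"type":"number"},"minItems":1,"maxItems":8},"drz":{"type":"array","items":{"type":"number"},"minItems":1,"maxItems":8},"aperture":{"type":"array","items":{"type":"number"},"minItems":1,"maxItems":8}},"additionalProperties":false,"required":["sx","sy","sz","drx","dry","drz","aperture"]},"grip_force":{"type":"number"},"only":{"type":"string"},"quiet":{"type":"boolean"},"lines":{"type":"string"}},"required":["segments"],"additionalProperties":false}. segments is an object with one list for each field, all of the same length, 1 to 8, a row being the entries at one place: sx, sy, sz (the shift in shares of the most that a row can go, 1 being 50 mm), drx, dry, drz (a rotation vector in a scale on which 1.0 is 90 degrees), aperture (the finger opening in mm); each row shifts and turns the commanded pose from where the row before left it, along the tool's axes as they then stand; what a row does not reach is not made up. A row lasts 1/10 s, in which the tool goes at most 50 mm and 0.15 rad, less where a joint would pass 70% of its speed; a pose out of reach is approached as far as the arm can. The fingers move at their own pace and stop on an object; grip_force is the grip in N (left out, the last holds). Time passes only in rows, so rows that do not move let the fingers close. The tool returns the time, the measured TCP pose, the force, the opening and the grip force at its end. only (a regular expression) keeps the lines of the reply that match it, lines (a string "A,B") keeps lines A to B, and quiet returns only ok. Input that does not fit is refused with a message, and nothing moves.
- telemetry.sense(): the state, without advancing time (a new reading comes with each control period).
- eyes.read_camera(name): name is "scene" or "top" or "wrist"; returns (picture, depth): 480x640x3 uint8, red, green, blue; 480x640 float32, mm along the optical axis (not along the pixel's ray), 0 where there is no reading.
- eyes.calibration(name): a dict with "fx", "fy", "cx", "cy" (pixels), "cam_to_world" (4x4, takes a point from camera to world coordinates). Camera axes: x right, y up, looking along -z (the intrinsics and any distortion apply to the point x, -y, -z); pixel columns grow to the right and rows downward; lengths in mm; the calibration is good to about 2 mm. The wrist camera is an equidistant fisheye: a pixel r from the principal point sees the ray r / f radians off the axis. A picture is of the moment at which its call begins: read the wrist's pose just before it. calibration takes no time and is no camera call; for the wrist camera it gives the pose at the moment of the call.
- ctrl.job_done(): hands the job in; it is judged then, once.
The state is a dict: "time": time; "joint_positions": joint angles; "dq": joint speeds; "joint_torque": joint torques, N m; "tcp_pos": TCP position; "ee_rot": TCP orientation; "wrist_force": force on the tool from outside, world axes, zero at the start; "moment": the same for the moment, N m; "gripper_width": finger opening in mm; "gripper_force": force on a finger pad.
Only numpy, scipy, OpenCV 4.12 (cv2) and the standard library are available. Lean on these libraries where they do the work, as an engineer would, in place of code of your own. Each camera call takes 0.05 s, during which the arm holds its last target. There are 200 camera calls.

TASK

Pluck the red snap cap out of the pocket tray, set it over the bare brass stud of the fuse box and press it straight down until it clicks fully home on the red ring, and keep pressing after the click. Your program finishes while holding: the fingers still grip the cap and push it down firmly, nothing is let go. Leave the two other loose caps in their pockets and do not disturb anything else on the bench.

Things in the scene. Friction and masses are not known exactly. Their poses are not given: they have to be found in the camera images.
- red_cap: Loose red snap cap, about 20 g, upright in a tray pocket, 42 mm high: hollow round skirt 30 mm across, 20 mm high, under a solid round grip 24 mm across, 22 mm high (grasp this from above). The skirt's mouth is a lip 3 mm thick with a 13 mm hole. Some 26 mm stands clear of the tray. Origin: centre of the underside (lip's lower face); z up along its axis.
- stud (a point): Foot of the bare brass stud, on top of the red ring (37 mm), 42 mm above the bench; z up. Stud 10 mm thick, 18 mm high, tapering over its top 5 mm to 4 mm; sprung balls bulge to 17 mm across, 8.5 mm up. A loose cap rests on the balls, its origin 12 mm up; 8 to 12 N drives the lip past them (click, force drops) and the cap stops solid on the ring, its origin at this point within 1 mm.
- fuse_box: Fixed fuse box, 70 x 160 mm, long along its y: black base 24 mm high, clear clip-on lid over coloured fuses in the middle (top at 40 mm), the bare brass stud on a red ring at y = +55 mm, and at y = -55 mm a stud that already wears a fixed black cap (top at 82 mm). Origin: centre of the underside, 2 mm above the bench, on the orange mat.
- tray: Fixed grey pocket tray, 66 x 200 mm and 22 mm high, long along its own y, with three round pockets 34 mm across and 16 mm deep in a row at y = -66, 0 and +66 mm; each holds one cap, in any order. Origin at the centre of its underside, 2 mm above the bench on the orange mat.
- black_cap: Loose black cap of the same outer shape as the red one, in another pocket of the tray; leave it there. Origin at the centre of its underside.
- blue_cap: Loose blue cap of the same outer shape as the red one, in another pocket of the tray; leave it there. Origin at the centre of its underside.
- multimeter: Bystander: black multimeter case with a wire spring clip on one side, 75 x 150 x 42 mm, lying towards the far side of the bench; long along its y. Origin at the centre of its underside.
- crimper: Bystander: grey steel crimping tool lying flat at the right, about 210 mm long along its x (handles to -x), 20 mm high. Origin under its pivot.
- screwdriver: Bystander: yellow-handled screwdriver lying flat, 190 mm long along its x, handle to -x.
- parts_box: Bystander: small blue open parts box with three compartments, 90 x 130 x 35 mm, at the left. Origin at the centre of its underside.
- flux_jar: Bystander: small amber jar with a black lid, 48 mm across and 55 mm high, towards the far side. Origin at the centre of its underside.

How it is judged (in metres and radians):
On the way, in this order (a step that is already met when the one before it is completed fails the run):
1. the red cap has been lifted clear of the tray in the fingers (height (world z) of red_cap above 0.05 m and contact force between the fingers and red_cap above 0.5 N and contact force between red_cap and tray below 0.05 N), for 0.1 s.
2. the red cap sits over the bare stud, still upright and above the click (z of red_cap in the frame of stud between 0.008 and 0.017 m and horizontal distance between red_cap and stud below 0.005 m and angle between red_cap's own z axis and vertical below 0.25 rad), for 0.02 s.
3. the red cap has clicked home on the red ring and is pressed on (z of red_cap in the frame of stud below 0.0018 m and horizontal distance between red_cap and stud below 0.003 m and angle between red_cap's own z axis and vertical below 0.12 rad and contact force between red_cap and fuse_box above 3 N), for 0.1 s.
At the end, for the whole second after the job is handed in: Red cap clicked home: underside within 1.8 mm of the red ring, within 3 mm of the stud's axis, upright within 0.12 rad; fingers still grip its sides (TCP under 55 mm above its underside) and press it onto the fuse box with over 3 N, through the last second (all of step 3 and contact force between the fingers and red_cap above 2 N and z of the grasp point in the frame of red_cap below 0.055 m); the arm keeps its last pose, push and grip.
It fails at once if another cap in the tray was shifted by more than 12 mm (distance of any of black_cap, blue_cap from where it was at the start of the episode above 0.012 m).
It fails at once if another thing on the bench was shifted by more than 20 mm (distance of any of multimeter, crimper, screwdriver, parts_box, flux_jar from where it was at the start of the episode above 0.02 m).
It also fails if it takes over 45 s, if anything falls off the work surface, if the arm or the gripper's body presses on something with over 40 N, if the wrist force passes 120 N, or if a joint passes its speed limit or range.

## Working session

There is one attempt and no reset: what is moved stays moved. The work goes in short steps, Python scripts to look and compute and a tool call to move; the robot and the scene stay as the last step left them, time stands still between calls to the robot, and variables do not carry over. Pictures are saved under pics/ and viewed, at most 10 in all, crops included, and the job is handed in when it is done.

```bash
ls; mkdir -p pics
```

Run:
```python
from workcell import ctrl, eyes, telemetry
import cv2,numpy as np
for n in("scene","top"):
    p,d=eyes.read_camera(n); cv2.imwrite(f"pics/{n}0.png",p[:,:,::-1]); np.savez(f"{n}0.npz",p=p,d=d)
    c=eyes.calibration(n); print(n,{k:(np.round(v,3).tolist()) for k,v in c.items()})
s=telemetry.sense();print(s)
```

```text
pics
workcell.py
scene {'fx': 610.569, 'fy': 610.569, 'cx': 323.096, 'cy': 245.696, 'cam_to_world': [[-0.483, -0.757, 0.44, 1292.799], [0.876, -0.414, 0.248, 359.446], [-0.006, 0.505, 0.863, 1350.136], [0.0, 0.0, 0.0, 1.0]]}
top {'fx': 479.496, 'fy': 479.496, 'cx': 325.618, 'cy': 237.327, 'cam_to_world': [[0.013, 0.998, -0.066, 525.873], [-1.0, 0.013, 0.002, 20.409], [0.003, 0.065, 0.998, 1469.774], [0.0, 0.0, 0.0, 1.0]]}
{'time': 0.1, 'joint_positions': array([-1.08481346,  0.50174697, -0.42680067,  1.5513212 ,  0.2208045 ,
        1.13827492, -0.21033255]), 'dq': array([ 0.00023696,  0.00061008, -0.00117286, -0.00309027,  0.00147525,
       -0.00145878,  0.00156585]), 'joint_torque': array([-1.09092164e-02, -5.70819819e+01, -5.83859727e+00, -2.81751144e+01,
        1.04977662e-02,  5.65818846e-03, -1.28698571e-05]), 'tcp_pos': array([143.53163475, 633.37061163, 249.07697327]), 'ee_rot': array([[-9.75287865e-01,  2.20937529e-01, -4.33706103e-04],
       [ 2.20937947e-01,  9.75286484e-01, -1.64259323e-03],
       [ 6.00772119e-05, -1.69782338e-03, -9.99998557e-01]]), 'wrist_force': array([-0.89678892, -0.26733247,  0.49013019]), 'moment': array([-0.04016667, -0.02098912,  0.01171784]), 'gripper_force': 0.0, 'gripper_width': 85.12223576533015}
```

View pics/top0.png

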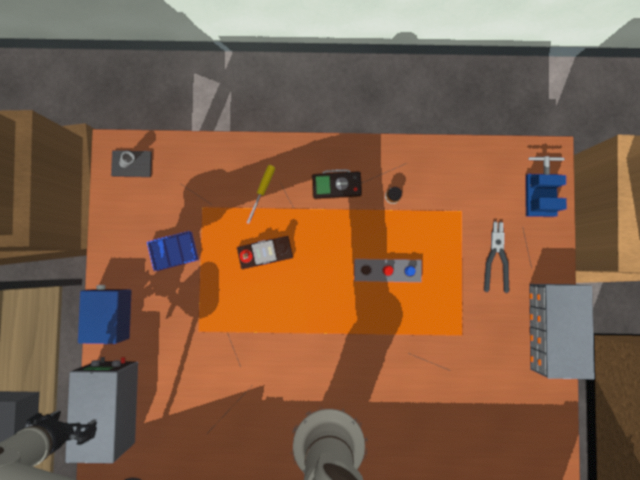

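View pics/scene0.png

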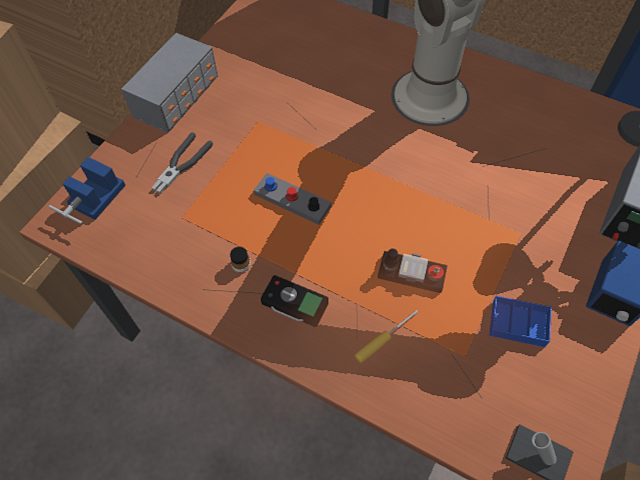

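The top view shows the red cap at about (388,270), with black at (366,270) and blue at (410,270) in the tray. The bare stud's red ring is at (246,256). The scene view shows the red cap at (292,194) and the ring at (436,271). The arm is clear of the work area in both.

Create h.py:
```python
import numpy as np,cv2
def ray(c,u,v,z):
    M=np.array(c["cam_to_world"]);d=np.array([(u-c["cx"])/c["fx"],-(v-c["cy"])/c["fy"],-1.]);d=M[:3,:3]@d;o=M[:3,3]
    return o+d*(z-o[2])/d[2]
def blobs(p,h0,h1,smin=120,vmin=50,amin=8):
    h=cv2.cvtColor(p,cv2.COLOR_RGB2HSV);H=h[...,0].astype(int)
    m=((H>=h0)&(H<=h1) if h0<=h1 else (H>=h0)|(H<=h1))&(h[...,1]>smin)&(h[...,2]>vmin)
    n,l,s,c=cv2.connectedComponentsWithStats(m.astype(np.uint8))
    return [(s[i],c[i]) for i in range(1,n) if s[i,4]>=amin],l
```

Run:
```python
from workcell import ctrl, eyes, telemetry
from h import *
for n,boxr in(("top",(200,220,450,300)),("scene",(240,160,460,300))):
    p=np.load(n+"0.npz")["p"];c=eyes.calibration(n);d=np.load(n+"0.npz")["d"]
    x0,y0,x1,y1=boxr;q=p[y0:y1,x0:x1]
    for nm,a,b,sm in(("red",174,3,190),("blue",105,125,150)):
        for s,cc in blobs(q,a,b,sm,60)[0]:
            u,v=cc+[x0,y0];w=d[int(v),int(u)];z=np.array(c["cam_to_world"])[2,3]
            print(n,nm,s,round(u,1),round(v,1),"depthpt",np.round(ray(c,u,v,50),1),np.round(ray(c,u,v,42),1),w)
    cr=q
    cv2.imwrite(f"pics/{n}c.png",cv2.resize(cr[:,:,::-1],None,fx=3,fy=3,interpolation=cv2.INTER_CUBIC))
    # orange-mat complement -> tray/fusebox
    h=cv2.cvtColor(q,cv2.COLOR_RGB2HSV)
    m=~((h[...,0]>4)&(h[...,0]<20)&(h[...,1]>150))
    nn,l,st,ce=cv2.connectedComponentsWithStats(m.astype(np.uint8))
    for i in range(1,nn):
        if st[i,4]>300:
            pts=np.argwhere(l==i)[:,::-1].astype(np.float32)+[x0,y0]
            r=cv2.minAreaRect(pts.astype(np.float32));print("rect",r)
            if n=="top":
                for k in cv2.boxPoints(r): print(np.round(ray(c,*k,24)[:2],1))
```

```text
top red [40 30 12 12 82] 245.7 255.5 depthpt [562.  252.8  50. ] [562.2 254.1  42. ] 1402.004
top red [184  46   9   9  62] 387.7 270.0 depthpt [ 524.8 -167.8   50. ] [ 524.8 -168.9   42. ] 1416.8901
top blue [205  46  10  10  75] 409.6 270.7 depthpt [ 523.6 -232.5   50. ] [ 523.6 -233.9   42. ] 1415.057
rect ((264.2353210449219, 251.44119262695312), (24.25356101989746, 51.175018310546875), 75.96376037597656)
[591.4 285.5]
[630.9 136.5]
[560.  117.4]
[520.8 266. ]
rect ((387.5, 270.0), (22.0, 67.0), 90.0)
[556.5 -69.4]
[ 559.1 -271.4]
[ 493.1 -271.4]
[490.4 -70. ]
scene red [48 28  7  5 10] 290.1 189.2 depthpt [ 521.9 -172.7   50. ] [ 517.2 -176.    42. ] 1597.2356
scene blue [ 25  17  12  14 119] 270.0 184.0 depthpt [ 532.8 -227.3   50. ] [ 528.1 -230.9   42. ] 1600.799
rect ((404.4999694824219, 182.99998474121094), (108.99998474121094, 45.99999237060547), 0.0)
rect ((291.8978576660156, 197.71897888183594), (77.87133026123047, 26.400135040283203), 25.016895294189453)
rect ((293.5, 273.0), (106.99998474121094, 51.99999237060547), -0.0)
rect ((412.794189453125, 269.32354736328125), (65.7271499633789, 32.7423095703125), 14.03624439239502)
```

Units first: shifts go in shares of 50 mm and turns go in shares of 90 degrees. So 0.15 rad is 0.0955.

>>> nudge_tcp(segments={"sx": [0, 0, 0, 0, 0, 0, 0, 0], "sy": [0, 0, 0, 0, 0, 0, 0, 0], "sz": [0, 0, 0, 0, 0, 0, 0, 0], "drx": [0, 0, 0, 0, 0, 0, 0, 0], "dry": [0, 0, 0, 0, 0, 0, 0, 0], "drz": [0.0955, 0.0955, 0.0955, 0.0955, 0.0955, 0.0955, 0.0955, 0.0955], "aperture": [85, 85, 85, 85, 85, 85, 85, 85]})

```text
time: 0.9
tcp_pos: [143.5, 633.5, 249.4]
ee_rot: [[-0.141, 0.99, -0.0], [0.99, 0.141, -0.001], [-0.001, -0.0, -1.0]]
wrist_force: [-0.2, 0.3, 0.7]
gripper_width: 85.1
gripper_force: 0.0
```

>>> nudge_tcp(segments={"sx": [0, 0, 0, 0, 0], "sy": [0, 0.6, 0.8, 0.8, 0.8], "sz": [0, 0, 0, 0, 0], "drx": [0, 0, 0, 0, 0], "dry": [0, 0, 0, 0, 0], "drz": [0.0936, 0, 0, 0, 0], "aperture": [85, 85, 85, 85, 85]})

```text
time: 1.4
tcp_pos: [294.7, 633.7, 249.5]
ee_rot: [[-0.002, 1.0, -0.0], [1.0, 0.002, -0.001], [-0.001, -0.0, -1.0]]
wrist_force: [0.1, 0.6, 0.0]
gripper_width: 85.2
gripper_force: 0.0
```

```bash
python3 -c "
from workcell import ctrl, eyes, telemetry
s=telemetry.sense();print(s['joint_positions'],s['ee_rot'])"
```

```text
[-1.09993309  0.55816081 -0.11126297  1.41971306  0.06400103  1.16820079
 -1.21784797] [[-1.73270268e-03  9.99998449e-01 -3.17378907e-04]
 [ 9.99998090e-01  1.73241481e-03 -9.05059717e-04]
 [-9.04508481e-04 -3.18946500e-04 -9.99999540e-01]]
```

In the tool's units: -40 mm is -0.8, 28 mm is 0.56.

>>> nudge_tcp(segments={"sx": [-0.8, -0.8, -0.8, -0.8, -0.8, -0.8, -0.8, -0.8], "sy": [0.56, 0.56, 0.56, 0.56, 0.56, 0.56, 0.56, 0.56], "sz": [0, 0, 0, 0, 0, 0, 0, 0], "drx": [0, 0, 0, 0, 0, 0, 0, 0], "dry": [0, 0, 0, 0, 0, 0, 0, 0], "drz": [0, 0, 0, 0, 0, 0, 0, 0], "aperture": [85, 85, 85, 85, 85, 85, 85, 85]})

```text
time: 2.2
tcp_pos: [518.5, 312.5, 249.7]
ee_rot: [[-0.001, 1.0, -0.001], [1.0, 0.001, -0.0], [-0.0, -0.001, -1.0]]
wrist_force: [0.8, 1.1, 0.1]
gripper_width: 85.1
gripper_force: 0.0
```

>>> nudge_tcp(segments={"sx": [-0.8, -0.4, 0, 0], "sy": [0.56, 0.32, 0, 0], "sz": [0, 0, 0, 0], "drx": [0, 0, 0, 0], "dry": [0, 0, 0, 0], "drz": [0, 0, 0, 0], "aperture": [85, 85, 85, 85]})

```text
time: 2.6
tcp_pos: [561.8, 253.9, 249.4]
ee_rot: [[0.001, 1.0, -0.001], [1.0, -0.001, -0.0], [-0.0, -0.001, -1.0]]
wrist_force: [0.3, 0.3, -1.2]
gripper_width: 85.3
gripper_force: 0.0
```

Run:
```python
from workcell import ctrl, eyes, telemetry
import cv2,numpy as np
c=eyes.calibration("wrist");s=telemetry.sense();p,d=eyes.read_camera("wrist");cv2.imwrite("pics/w1.png",p[:,:,::-1]);np.savez("w1.npz",p=p,d=d,M=c["cam_to_world"])
print({k:(np.round(v,3).tolist()) for k,v in c.items()},s["tcp_pos"],s["ee_rot"])
```

```text
{'fx': 371.648, 'fy': 371.648, 'cx': 317.199, 'cy': 237.674, 'cam_to_world': [[1.0, 0.001, 0.003, 561.811], [-0.001, 0.952, 0.306, 332.229], [-0.002, -0.306, 0.952, 373.327], [0.0, 0.0, 0.0, 1.0]]} [561.80757575 253.89744478 249.41336237] [[ 5.10003884e-04  9.99999102e-01 -1.23901236e-03]
 [ 9.99999870e-01 -5.10020359e-04 -1.29808750e-05]
 [-1.36127849e-05 -1.23900558e-03 -9.99999232e-01]]
```

View pics/w1.png

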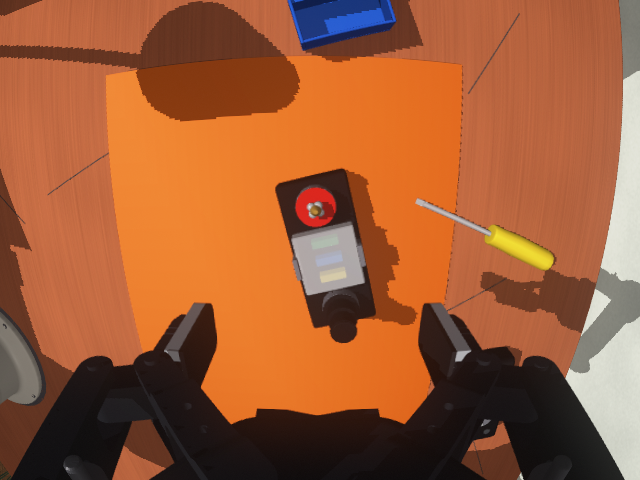

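The ring is centred near (316,206) with the stud in the middle. The fixed black cap is at (342,325), and the screwdriver is well clear. Next: measure the stud, then view the tray from the same relative pose.

Add to h.py:
```python
def fray(c,M,u,v,z):
    x,y=u-c["cx"],v-c["cy"];r=np.hypot(x,y);t=r/c["fx"];k=np.sin(t)/max(r,1e-9)
    d=M[:3,:3]@np.array([x*k,-y*k,-np.cos(t)]);o=M[:3,3];return o+d*(z-o[2])/d[2]
def redhull(p,c,M,z,amin=100,h=(172,4),top=None):
    b,l=blobs(p,h[0],h[1],150,60,amin);out=[]
    for s,cc in b:
        m=(l[s[1]:s[1]+s[3],s[0]:s[0]+s[2]]==l[int(cc[1]),int(cc[0])])
        i=np.bincount(l[s[1]:s[1]+s[3],s[0]:s[0]+s[2]].ravel());i[0]=0;i=i.argmax()
        pts=np.argwhere(l==i)[:,::-1]
        hull=cv2.convexHull(pts.astype(np.int32))[:,0]
        w=np.array([fray(c,M,u,v,z)[:2] for u,v in hull],np.float32)
        out.append((cc.round(1),s[4],cv2.minEnclosingCircle(w),cv2.fitEllipse(w)))
    return out
```

Run:
```python
from workcell import ctrl, eyes, telemetry
from h import *
f=np.load("w1.npz");c=eyes.calibration("wrist");M=f["M"]
for o in redhull(f["p"],c,M,42):print(o)
d=f["d"];print(d[206,300],d[206,340])
p=f["p"];h=cv2.cvtColor(p,cv2.COLOR_RGB2HSV)[170:240,280:350]
m=((h[...,0]>12)&(h[...,0]<35)&(h[...,1]>80)).astype(np.uint8);n,l,s,ce=cv2.connectedComponentsWithStats(m)
for i in range(1,n):
    if s[i,4]>15: print("brass",s[i],ce[i]+[280,170],fray(c,M,*(ce[i]+[280,170]),60))
```

```text
(array([315.4, 206.6]), np.int32(1095), ((559.2568969726562, 254.98959350585938), 19.207433700561523), ((559.2276611328125, 255.0893096923828), (37.53974533081055, 38.217681884765625), 103.2618179321289))
338.32047 354.06372
brass [  0   0  23   9 107] [292.00934579 173.09345794] [539.69362673 289.17881848  60.        ]
brass [22  0  8  5 21] [305.23809524 171.71428571] [550.93458113 290.28649598  60.        ]
brass [30 35 11 11 96] [315.11458333 210.29166667] [559.20850757 256.5613967   60.        ]
```

>>> nudge_tcp(segments={"sx": [-0.98, -0.98, -0.98, -0.98, -0.98, -0.98, -0.98, -0.98], "sy": [-0.1, -0.1, -0.1, -0.1, -0.1, -0.1, -0.08, -0.06], "sz": [0, 0, 0, 0, 0, 0, 0, 0], "drx": [0, 0, 0, 0, 0, 0, 0, 0], "dry": [0, 0, 0, 0, 0, 0, 0, 0], "drz": [0, 0, 0, 0, 0, 0, 0, 0], "aperture": [85, 85, 85, 85, 85, 85, 85, 85]})

```text
time: 3.45
tcp_pos: [525.2, -136.8, 250.1]
ee_rot: [[-0.005, 1.0, 0.0], [1.0, 0.005, 0.001], [0.001, 0.0, -1.0]]
wrist_force: [0.7, 0.1, -0.1]
gripper_width: 84.9
gripper_force: 0.0
```

>>> nudge_tcp(segments={"sx": [-0.6, 0, 0], "sy": [0, 0, 0], "sz": [0, 0, 0], "drx": [0, 0, 0], "dry": [0, 0, 0], "drz": [0, 0, 0], "aperture": [85, 85, 85]})

```text
time: 3.75
tcp_pos: [525.6, -166.1, 249.8]
ee_rot: [[-0.002, 1.0, -0.0], [1.0, 0.002, 0.001], [0.001, -0.0, -1.0]]
wrist_force: [0.6, 0.7, -0.7]
gripper_width: 85.0
gripper_force: 0.0
```

Run:
```python
from workcell import ctrl, eyes, telemetry
from h import *
c=eyes.calibration("wrist");s=telemetry.sense();p,d=eyes.read_camera("wrist");cv2.imwrite("pics/w2.png",p[:,:,::-1]);M=c["cam_to_world"];np.savez("w2.npz",p=p,d=d,M=M)
print(M[:3,3],s["tcp_pos"],s["joint_positions"])
for o in redhull(p,c,M,50):print(o)
```

```text
[525.28125055 -87.88816167 373.74436321] [ 525.62613788 -166.08843309  249.75941486] [ 0.08594452  0.29520801  0.2078584   1.819713   -0.07107494  1.03436937
  0.32372912]
(array([315.1, 209.2]), np.int32(911), ((523.4783935546875, -165.05819702148438), 16.524282455444336), ((523.1473388671875, -164.87330627441406), (28.481380462646484, 33.51279067993164), 178.99888610839844))
```

View pics/w2.png

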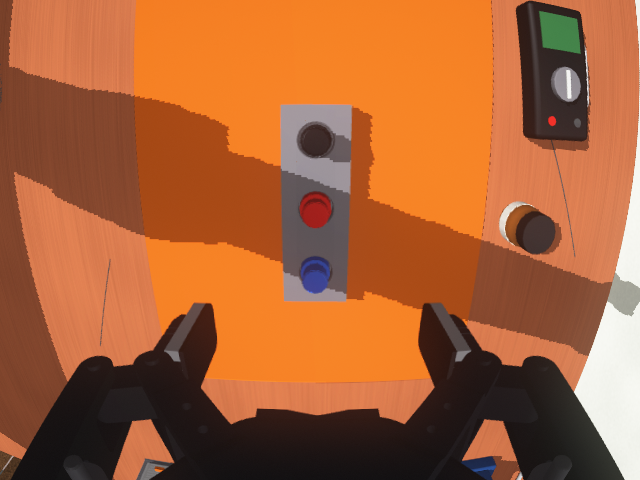

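The red cap blob is at (315,209), between black (316,139) and blue (315,274). The top disc shows at the blob's lower end. I'll use the edge rays: the disc's far edge at z=50 and the skirt's near edge at z=28.

Run:
```python
from workcell import ctrl, eyes, telemetry
from h import *
f=np.load("w2.npz");c=eyes.calibration("wrist");M=f["M"];p=f["p"]
b,l=blobs(p,172,4,150,60,100);s,cc=b[0]
ys,xs=np.nonzero(l==np.bincount(l[l>0]).argmax())
u=xs.mean();print(s)
lo=fray(c,M,u,ys.max()+.5,50);hi=fray(c,M,u,ys.min()-.5,28)
print("cy from disc",lo[1]+12,"from skirt",hi[1]-15)
w=[(v,xs[ys==v].min(),xs[ys==v].max()) for v in range(ys.min(),ys.max()+1,3)];print(w)
print([fray(c,M,(a+b)/2,v,50 if v>212 else 28)[0].round(1) for v,a,b in w])
cv2.imwrite("pics/w2c.png",cv2.resize(p[185:235,290:345,::-1],None,fx=8,fy=8,interpolation=cv2.INTER_NEAREST))
g=cv2.cvtColor(p,cv2.COLOR_RGB2HSV)
```

```text
[300 192  32  36 911]
cy from disc -169.73995603603925 from skirt -167.69562150915522
[(192, np.int64(311), np.int64(320)), (195, np.int64(305), np.int64(325)), (198, np.int64(303), np.int64(328)), (201, np.int64(301), np.int64(329)), (204, np.int64(300), np.int64(330)), (207, np.int64(300), np.int64(330)), (210, np.int64(300), np.int64(331)), (213, np.int64(300), np.int64(330)), (216, np.int64(301), np.int64(329)), (219, np.int64(303), np.int64(327)), (222, np.int64(304), np.int64(326)), (225, np.int64(307), np.int64(323))]
[np.float64(523.3), np.float64(522.9), np.float64(523.3), np.float64(522.9), np.float64(522.9), np.float64(522.9), np.float64(523.3), np.float64(523.0), np.float64(523.0), np.float64(523.0), np.float64(523.0), np.float64(523.0)]
```

View pics/w2c.png

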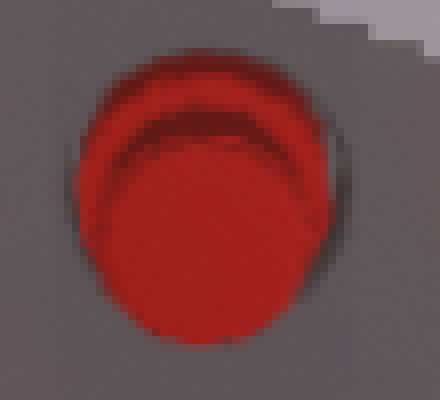

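The magnified view shows the skirt rim above and the top disc below, giving an axis at about (523,-168.5) mm. I'll descend for the grasp.

In the tool's units: 40 mm is 0.8, -2.4 mm is -0.048.

>>> nudge_tcp(segments={"sx": [-0.048, 0, 0, 0, 0, 0, 0], "sy": [-0.042, 0, 0, 0, 0, 0, 0], "sz": [0.8, 0.8, 0.8, 0.8, 0.5, 0.3, 0], "drx": [0, 0, 0, 0, 0, 0, 0], "dry": [0, 0, 0, 0, 0, 0, 0], "drz": [0, 0, 0, 0, 0, 0, 0], "aperture": [70, 70, 70, 70, 70, 70, 70]})

```text
time: 4.5
tcp_pos: [522.3, -167.4, 48.1]
ee_rot: [[-0.004, 1.0, -0.004], [1.0, 0.004, 0.002], [0.002, -0.004, -1.0]]
wrist_force: [-0.3, -0.3, 0.0]
gripper_width: 69.9
gripper_force: 0.0
```

In the tool's units: -1 mm is -0.02, 0.5 mm is 0.01.

>>> nudge_tcp(segments={"sx": [0, 0, 0, 0, 0, 0], "sy": [0.01, 0, 0, 0, 0, 0], "sz": [-0.02, 0, 0, 0, 0, 0], "drx": [0, 0, 0, 0, 0, 0], "dry": [0, 0, 0, 0, 0, 0], "drz": [0, 0, 0, 0, 0, 0], "aperture": [45, 22, 20, 18, 18, 18]}, grip_force=60)

```text
time: 5.1
tcp_pos: [525.1, -170.3, 52.8]
ee_rot: [[-0.001, 1.0, 0.003], [1.0, 0.001, -0.0], [-0.0, 0.003, -1.0]]
wrist_force: [-0.8, 1.1, 6.4]
gripper_width: 21.6
gripper_force: 58.5
```

Run:
```python
from workcell import ctrl, eyes, telemetry
from h import *
c=eyes.calibration("wrist");s=telemetry.sense();p,d=eyes.read_camera("wrist");np.savez("w3.npz",p=p,M=c["cam_to_world"])
cv2.imwrite("pics/w3.png",p[230:450,180:460,::-1].repeat(2,0).repeat(2,1))
```

```text
(no output)
```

View pics/w3.png

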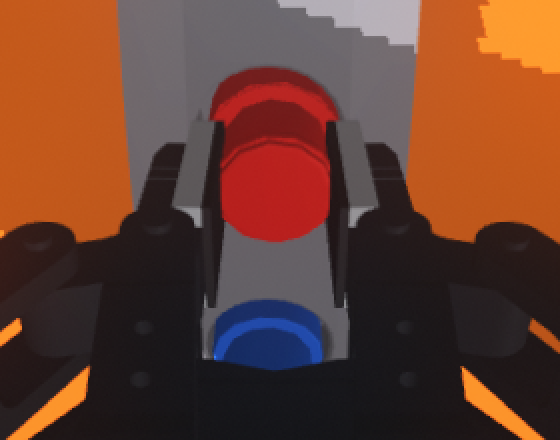

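The cap's disc sits between both pads, at crop position (275,190). The opening is 21.6 mm and the tips rest on the skirt with 6 N. Next: lift slowly.

In the tool's units: -30 mm is -0.6, -20 mm is -0.4.

>>> nudge_tcp(segments={"sx": [0, 0, 0, 0, 0, 0], "sy": [0, 0, 0, 0, 0, 0], "sz": [-0.2, -0.4, -0.6, -0.6, -0.2, 0], "drx": [0, 0, 0, 0, 0, 0], "dry": [0, 0, 0, 0, 0, 0], "drz": [0, 0, 0, 0, 0, 0], "aperture": [18, 18, 18, 18, 18, 18]})

```text
time: 5.75
tcp_pos: [525.2, -170.5, 153.3]
ee_rot: [[-0.001, 1.0, 0.005], [1.0, 0.001, -0.001], [-0.001, 0.005, -1.0]]
wrist_force: [0.3, -0.5, -0.4]
gripper_width: 21.8
gripper_force: 58.8
```

Run:
```python
from workcell import ctrl, eyes, telemetry
from h import *
c=eyes.calibration("wrist");s=telemetry.sense();p,d=eyes.read_camera("wrist");np.savez("w4.npz",p=p,M=c["cam_to_world"],d=d,t=s["tcp_pos"])
cv2.imwrite("pics/w4.png",p[180:400,180:460,::-1].repeat(2,0).repeat(2,1))
ps,ds=eyes.read_camera("scene");np.savez("s4.npz",p=ps,d=ds);print(s["ee_rot"])
```

```text
[[-8.78422860e-04  9.99989437e-01  4.51150983e-03]
 [ 9.99999169e-01  8.82671199e-04 -9.39762076e-04]
 [-9.43734329e-04  4.51068057e-03 -9.99989382e-01]]
```

View pics/w4.png

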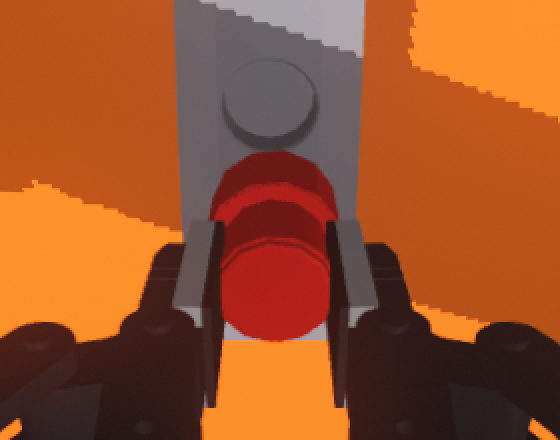

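The red cap is held upright between the pads and clear of its pocket. The empty pocket shows at crop (270,98). I'll use depth to find the cap in the tool frame.

Run:
```python
from workcell import ctrl, eyes, telemetry
from h import *
f=np.load("w4.npz");c=eyes.calibration("wrist");M=f["M"];p=f["p"];d=f["d"]
b,l=blobs(p,172,4,150,40,200)
for s,cc in b: print(s,cc)
i=np.bincount(l[l>0]).argmax();ys,xs=np.nonzero(l==i)
def P(u,v):
    x,y=u-c["cx"],v-c["cy"];r=np.hypot(x,y);t=r/c["fx"];k=np.tan(t)/max(r,1e-9)
    return M[:3,:3]@(np.array([x*k,-y*k,-1])*d[v,u])+M[:3,3]
for v in range(256,ys.max()+1,5): print(v,xs[ys==v].min(),xs[ys==v].max(),P(317,v).round(1))
Q=np.array([P(u,v) for u,v in zip(xs,ys)]);zt=np.median(Q[(ys>315)&(ys<345)][:,2]);D=Q[(abs(Q[:,2]-zt)<2)];
print("ztop",zt,"far y",np.percentile(D[:,1],[0.5,99.5]),"x",np.percentile(D[:,0],[.5,99.5]),f["t"])
print("ray far",fray(c,M,317,ys.max()+.5,zt), "x edges row 328",fray(c,M,xs[ys==328].min(),328,zt)[0],fray(c,M,xs[ys==328].max(),328,zt)[0])
```

```text
[ 283  256   70  104 5097] [316.73199922 304.33137139]
[214 320  66  51 923] [250.2936078  346.65438787]
[353 349  13  58 284] [358.40140845 380.58802817]
[295 410  58  17 413] [324.55690073 418.21791768]
256 311 324 [ 524.9 -155.3  109.7]
261 299 335 [ 524.9 -155.5  115.7]
266 293 340 [ 524.9 -155.1  122.9]
271 291 344 [ 524.8 -154.6  129.8]
276 288 346 [ 524.8 -157.4  128.7]
281 286 347 [ 524.8 -158.5  131.7]
286 285 348 [ 524.8 -158.5  136.7]
291 291 343 [ 524.8 -158.5  141.4]
296 292 342 [ 524.8 -158.2  146.5]
301 291 342 [ 524.8 -159.   149.2]
306 291 343 [ 524.8 -160.   151.4]
311 289 344 [ 524.8 -162.6  150.7]
316 285 345 [ 524.8 -165.   150.5]
321 285 346 [ 524.8 -166.8  151.2]
326 283 352 [ 524.8 -169.9  150. ]
331 285 352 [ 524.8 -171.4  151.4]
336 286 348 [ 524.8 -173.8  151.3]
341 286 348 [ 524.8 -176.8  150.5]
346 287 348 [ 524.8 -179.5  150.2]
351 287 348 [ 525.2 -286.5    2.8]
356 288 288 [ 525.2 -292.1    2.7]
ztop 150.6123053285321 far y [-181.03422914 -157.96326164] x [514.19552169 535.71426151] [ 525.22673984 -170.52957338  153.32026679]
ray far [ 524.76496645 -186.15081998  150.61230533] x edges row 328 511.6483342911335 538.2946988051161
```

In the tool's units: 49 mm is 0.98, 40 mm is 0.8.

>>> nudge_tcp(segments={"sx": [0.98, 0.98, 0.98, 0.98, 0.98, 0.98, 0.98, 0.8], "sy": [0.09, 0.09, 0.09, 0.09, 0.09, 0.09, 0.09, 0.09], "sz": [0, 0, 0, 0, 0, 0, 0, 0], "drx": [0, 0, 0, 0, 0, 0, 0, 0], "dry": [0, 0, 0, 0, 0, 0, 0, 0], "drz": [0, 0, 0, 0, 0, 0, 0, 0], "aperture": [18, 18, 18, 18, 18, 18, 18, 18]})

```text
time: 6.65
tcp_pos: [557.7, 216.2, 148.9]
ee_rot: [[-0.003, 1.0, -0.003], [1.0, 0.003, -0.0], [-0.0, -0.003, -1.0]]
wrist_force: [1.4, 0.2, -0.7]
gripper_width: 21.7
gripper_force: 58.8
```

>>> nudge_tcp(segments={"sx": [0.2, 0, 0, 0, 0, 0], "sy": [0, 0, 0, 0, 0, 0], "sz": [0, 0.2, 0.2, 0.1, 0, 0], "drx": [0, 0, 0, 0, 0, 0], "dry": [0, 0, 0, 0, 0, 0], "drz": [0, 0, 0, 0, 0, 0], "aperture": [18, 18, 18, 18, 18, 18]})

```text
time: 7.25
tcp_pos: [559.6, 221.3, 125.7]
ee_rot: [[0.001, 1.0, -0.001], [1.0, -0.001, -0.001], [-0.001, -0.001, -1.0]]
wrist_force: [-0.2, 0.7, 1.3]
gripper_width: 21.6
gripper_force: 58.8
```

Create m.py:
```python
from workcell import ctrl, eyes, telemetry
from h import *
import sys
n=sys.argv[1]
c=eyes.calibration("wrist");s=telemetry.sense();p,d=eyes.read_camera("wrist");M=c["cam_to_world"];cv2.imwrite(f"pics/{n}.png",p[:,:,::-1]);np.savez(n+".npz",p=p,M=M,d=d,t=s["tcp_pos"])
print(s["tcp_pos"],M[:3,3])
for o in redhull(p,c,M,42):print(o)
ps,ds=eyes.read_camera("scene");np.savez("s_"+n+".npz",p=ps,d=ds)
cv2.imwrite(f"pics/s_{n}.png",cv2.resize(ps[200:300,360:500,::-1],None,fx=5,fy=5,interpolation=cv2.INTER_CUBIC))
```

```bash
python3 m.py w5
```

```text
[559.56236857 221.34511442 125.69676376] [559.52508506 299.73816511 249.53535226]
(array([317.8, 199.2]), np.int32(2716), ((559.3867797851562, 255.2349090576172), 18.9117374420166), ((559.4237670898438, 255.17532348632812), (37.43994140625, 37.718505859375), 115.33863830566406))
(array([316.8, 303. ]), np.int32(4792), ((559.2974853515625, 187.1072235107422), 34.509239196777344), ((558.6927490234375, 187.02821350097656), (44.31729507446289, 70.3866195678711), 1.1033012866973877))
```

View pics/w5.png

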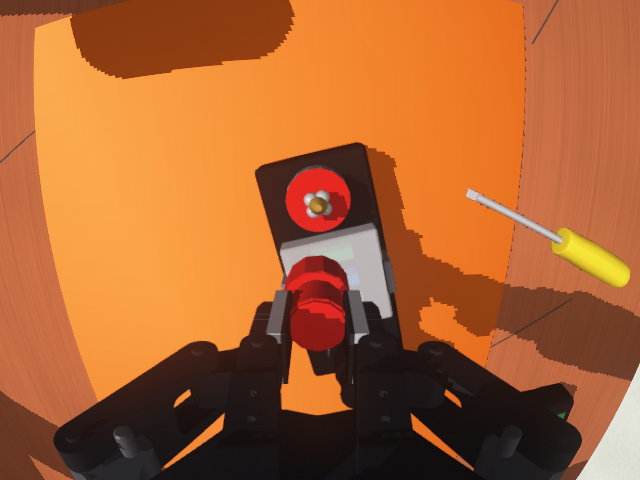

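The ring is at (318,199) with the stud at (318,205), and the held cap at (317,303) is in line with it. The ring reads (559.4, 255.2) mm. A quick scene-camera cross-check, then move over it.

Run:
```python
from workcell import ctrl, eyes, telemetry
from h import *
c=eyes.calibration("scene");p=np.load("s_w5.npz")["p"]
b,l=blobs(p[180:300,380:480],172,4,150,50,10)
for s,cc in b: u,v=cc+[380,180]; print(s,u,v,ray(c,u,v,42).round(1),ray(c,u,v,42+60).round(1))
p=np.load("scene0.npz")["p"]
b,l=blobs(p[180:300,380:480],172,4,150,50,10)
for s,cc in b: u,v=cc+[380,180]; print(s,ray(c,u,v,42).round(1))
```

```text
[40 72 13 11 48] 426.3333333333333 258.2291666666667 [536.1 222.1  42. ] [570.8 228.4 102. ]
[ 48  85  16  13 118] 435.635593220339 271.2542372881356 [558.4 256.6  42. ] [592.1 261.3 102. ]
[ 48  85  16  14 113] [557.7 257.   42. ]
```

>>> nudge_tcp(segments={"sx": [0.34, 0.334, 0, 0, 0, 0], "sy": [0.004, 0, 0, 0, 0, 0], "sz": [0, 0, 0.1, 0.1, 0, 0], "drx": [0, 0, 0, 0, 0, 0], "dry": [0, 0, 0, 0, 0, 0], "drz": [0, 0, 0, 0, 0, 0], "aperture": [18, 18, 18, 18, 18, 18]})

```text
time: 7.95
tcp_pos: [559.4, 255.7, 115.4]
ee_rot: [[-0.0, 1.0, -0.001], [1.0, 0.0, -0.001], [-0.001, -0.001, -1.0]]
wrist_force: [0.2, -0.6, 0.2]
gripper_width: 21.4
gripper_force: 58.8
```

```bash
python3 m.py w6
```

```text
[559.38325107 255.72290563 115.4428301 ] [559.25437271 334.19535415 239.25632298]
(array([317.2, 289.6]), np.int32(6366), ((559.2971801757812, 234.5673828125), 39.47983932495117), ((559.5153198242188, 234.56471252441406), (45.43992233276367, 81.36005401611328), 179.21200561523438))
```

View pics/w6.png

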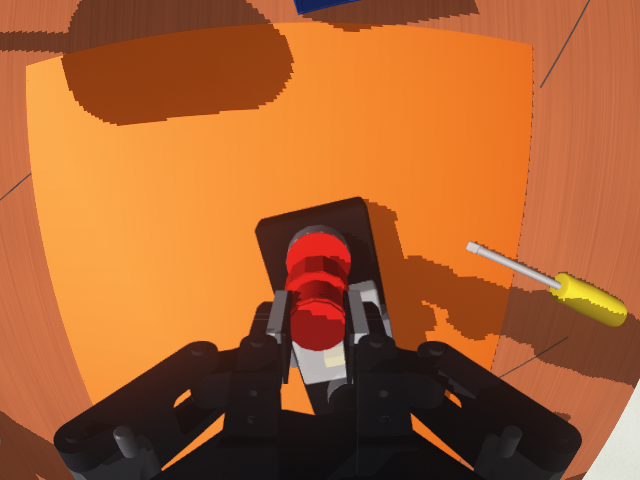

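The cap is directly above the stud: ring front edge at about (319,240), cap at (317,290). I'll lower it gently.

In the tool's units: 4 mm is 0.08, 3 mm is 0.06.

>>> nudge_tcp(segments={"sx": [-0.014, 0, 0, 0, 0, 0, 0], "sy": [0.008, 0, 0, 0, 0, 0, 0], "sz": [0.08, 0.08, 0.06, 0.04, 0.02, 0.02, 0], "drx": [0, 0, 0, 0, 0, 0, 0], "dry": [0, 0, 0, 0, 0, 0, 0], "drz": [0, 0, 0, 0, 0, 0, 0], "aperture": [18, 18, 18, 18, 18, 18, 18]}, grip_force=100)

```text
time: 8.75
tcp_pos: [559.9, 256.0, 100.9]
ee_rot: [[-0.001, 1.0, -0.0], [1.0, 0.001, -0.0], [-0.0, -0.0, -1.0]]
wrist_force: [-0.8, -1.0, -0.2]
gripper_width: 20.5
gripper_force: 98.0
```

>>> nudge_tcp(segments={"sx": [0, 0, 0], "sy": [0, 0, 0], "sz": [0.02, 0.02, 0], "drx": [0, 0, 0], "dry": [0, 0, 0], "drz": [0, 0, 0], "aperture": [18, 18, 18]})

```text
time: 9.05
tcp_pos: [560.0, 256.0, 99.0]
ee_rot: [[-0.001, 1.0, 0.0], [1.0, 0.001, 0.0], [0.0, 0.0, -1.0]]
wrist_force: [-0.2, 1.2, 1.1]
gripper_width: 20.1
gripper_force: 98.0
```

In the tool's units: 1 mm is 0.02, -0.5 mm is -0.01.

>>> nudge_tcp(segments={"sx": [-0.01, 0, 0, 0], "sy": [0, 0, 0, 0], "sz": [0.02, 0.02, 0.02, 0.02], "drx": [0, 0, 0, 0], "dry": [0, 0, 0, 0], "drz": [0, 0, 0, 0], "aperture": [18, 18, 18, 18]})

```text
time: 9.45
tcp_pos: [560.9, 255.9, 97.2]
ee_rot: [[-0.001, 1.0, 0.002], [1.0, 0.001, 0.001], [0.001, 0.002, -1.0]]
wrist_force: [-4.6, -2.5, 17.4]
gripper_width: 20.1
gripper_force: 99.7
```

>>> nudge_tcp(segments={"sx": [0, 0, 0, 0], "sy": [0, 0, 0, 0], "sz": [0.02, 0.02, 0.02, 0], "drx": [0, 0, 0, 0], "dry": [0, 0, 0, 0], "drz": [0, 0, 0, 0], "aperture": [18, 18, 18, 18]})

```text
time: 9.85
tcp_pos: [560.2, 255.3, 92.3]
ee_rot: [[-0.001, 1.0, 0.001], [1.0, 0.001, 0.0], [0.0, 0.001, -1.0]]
wrist_force: [0.3, -0.0, -0.1]
gripper_width: 20.2
gripper_force: 98.0
```

It clicked: the force peaked at 17 N and then dropped. The last few mm to the ring remain.

>>> nudge_tcp(segments={"sx": [0, 0, 0, 0, 0], "sy": [0, 0, 0, 0, 0], "sz": [0.03, 0.03, 0.03, 0.02, 0], "drx": [0, 0, 0, 0, 0], "dry": [0, 0, 0, 0, 0], "drz": [0, 0, 0, 0, 0], "aperture": [18, 18, 18, 18, 18]})

```text
time: 10.35
tcp_pos: [559.8, 255.6, 87.0]
ee_rot: [[-0.001, 1.0, -0.001], [1.0, 0.001, 0.0], [0.0, -0.001, -1.0]]
wrist_force: [-1.7, -1.2, 6.2]
gripper_width: 20.0
gripper_force: 99.6
```

>>> nudge_tcp(segments={"sx": [0, 0, 0, 0], "sy": [0, 0, 0, 0], "sz": [0.02, 0.02, 0.02, 0], "drx": [0, 0, 0, 0], "dry": [0, 0, 0, 0], "drz": [0, 0, 0, 0], "aperture": [18, 18, 18, 18]})

```text
time: 10.75
tcp_pos: [559.9, 255.7, 86.9]
ee_rot: [[-0.001, 1.0, -0.0], [1.0, 0.001, 0.001], [0.001, -0.0, -1.0]]
wrist_force: [-9.4, -4.0, 26.6]
gripper_width: 20.3
gripper_force: 101.4
```

In the tool's units: -0.3 mm is -0.006.

>>> nudge_tcp(segments={"sx": [0, 0, 0, 0, 0, 0], "sy": [-0.006, 0, 0, 0, 0, 0], "sz": [0, 0, 0, 0, 0, 0], "drx": [0, 0, 0, 0, 0, 0], "dry": [0, 0, 0, 0, 0, 0], "drz": [0, 0, 0, 0, 0, 0], "aperture": [18, 18, 18, 18, 18, 18]})

```text
time: 11.35
tcp_pos: [559.8, 255.7, 86.9]
ee_rot: [[-0.001, 1.0, 0.0], [1.0, 0.001, 0.001], [0.001, 0.0, -1.0]]
wrist_force: [-9.2, -4.6, 24.8]
gripper_width: 20.0
gripper_force: 101.3
```

```bash
python3 m.py w7 | head -1
```

Run:
```python
import cv2
a=cv2.imread("pics/w7.png")[180:400,200:440];b=cv2.imread("pics/s_w7.png")
a=cv2.resize(a,None,fx=1.6,fy=1.6);b=cv2.resize(b[100:452,150:550],None,fx=1,fy=1)
import numpy as np;cv2.imwrite("pics/fin.png",np.hstack([a,b]))
```

```text
[559.79037745 255.68918763  86.90411253] [559.49578252 333.92206586 210.83247274]
```

View pics/fin.png

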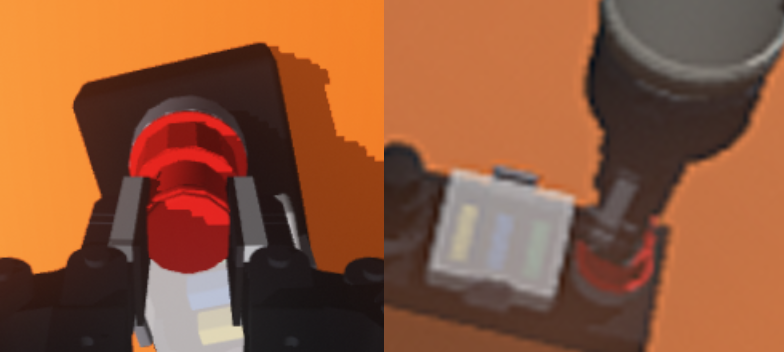

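The cap sits flat and centred on the ring (left half, about (190,150)), still in the fingers and held down with a steady 25 N. I'll hand it in.

```bash
python3 -c "
from workcell import ctrl, eyes, telemetry
print(ctrl.job_done())"
```

```text
the job is handed in; nothing more can be done
None
```

The red cap clicked onto the bare stud and stopped solid on the red ring. The job was handed in about 11.5 s into the 45 s limit, with the fingers still gripping the cap at about 100 N and pressing down at about 25 N; no verdict came back.

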